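# Gauge the height of a pouring-frame bar

## Task

Before the next slab is poured, check the thicker of the two aluminium frame bars: lay it flat on the steel gauging plate, along and centred on the engraved line, and let go. Then stand the bridge gauge squarely astride its middle, gently, so that both legs stand flat on the plate and the sprung foot rests on the bar, and leave it there showing the bar's height. Leave the thinner bar, the jars and the refractometer where they are.

Things in the scene. Friction and masses are not known exactly. Their poses are not given: they have to be found in the camera images.
- plate: Fixed dark steel gauging plate, 190 (its x) x 170 (its y) x 12 mm high, with a white line engraved along its x axis through the centre. Origin: centre of its underside, on the table; its top is at +12 mm.
- thick_bar: The thicker loose aluminium frame bar, 160 (its x) x 40 (its y) x 32 mm high, blue end marks, 0.4 to 0.6 kg. Origin: centre of its underside; z up, top at +32 mm.
- thin_bar: The thinner bar, of the same length and width but only 22 mm high. Origin: centre of its underside. The two bars lie side by side in either order. Stays where it is.
- gauge: Bridge height gauge, 0.65 kg, 166 mm high; origin on the ground midway between its legs, z up. Legs at y = +-54 mm on pads 70 (x) x 18 (y) mm; 90 mm free between them, under a blue beam whose brass bush starts 62 mm up. Black grip bar on top along y, 22 x 22 mm, centre 155 mm up, 86 mm free between uprights. Half a turn about z makes no difference.
- foot_face (a point): Centre of the underside of the gauge's sprung foot, a steel disc of 28 mm diameter on the gauge's axis; 14 mm above the ground plane of the legs when nothing lifts it.
- gauge_foot (a joint): How far the gauge's foot is pushed up, m: 0 hanging, to 0.035. With the legs on the plate a part's height = 14 mm + this (18 mm on the thick bar, 8 mm on the thin), shown by a red pointer on a white scale. Its weak spring (40 N/m, with the foot's weight 1.3 to 2.7 N) presses it down and cannot lift the gauge.
- jar_left: Filled jam jar with a gold lid, diameter 70 mm, 114 mm high, standing behind the work; origin: centre of its underside. Stays.
- jar_right: A second such jar. Stays.
- refracto: Refractometer, a black and blue tube 157 mm long, 35 mm thick, lying behind the work; origin: under its centre. Stays.
There are look-alikes about, which are no part of the job. Of the things like the gauge, leave any that is green; of the rest the smaller one is meant.

How it is judged (in metres and radians):
On the way:
1. the thick bar lies flat on the plate along its line, let go, the gauge not yet on it (x of thick_bar in the frame of plate between -0.03 and 0.03 m and y of thick_bar in the frame of plate between -0.015 and 0.015 m and z of thick_bar in the frame of plate between 0.009 and 0.015 m and angle between the x axis of thick_bar and the x axis of plate, either way round below 0.15 rad and angle between thick_bar's own z axis and vertical below 0.04 rad and contact force between each of the fingers, gauge and thick_bar below 0.1 N and horizontal distance between gauge and thick_bar above 0.08 m), for 0.2 s.
At the end, for the whole second after the job is handed in: Thick bar flat on the plate, within 15 mm and 0.15 rad of the line, 30 mm of its centre; gauge flat astride it (tilt < 0.03, square within 0.2 rad), foot on the bar within 10 mm of its middle line, 35 mm of mid-length, reading 18 mm (15.5 to 20.5); all released, at rest (x of thick_bar in the frame of plate between -0.03 and 0.03 m and y of thick_bar in the frame of plate between -0.015 and 0.015 m and z of thick_bar in the frame of plate between 0.009 and 0.015 m and angle between the x axis of thick_bar and the x axis of plate, either way round below 0.15 rad and angle between thick_bar's own z axis and vertical below 0.04 rad and z of gauge in the frame of plate between 0.009 and 0.015 m and angle between gauge's own z axis and vertical below 0.03 rad and value of joint gauge_foot between 0.0155 and 0.0205 m and y of foot_face in the frame of thick_bar between -0.01 and 0.01 m and x of foot_face in the frame of thick_bar between -0.035 and 0.035 m and angle between the x axis of gauge and the x axis of thick_bar, either way round below 0.2 rad and contact force between gauge and thick_bar above 0.5 N and linear speed of each of gauge, thick_bar below 0.01 m/s); the robot touches nothing.
It fails at once if the gauge is banged down or pressed on the plate or the bar with more than 60 N (contact force between gauge and plate above 60 N or contact force between gauge and thick_bar above 60 N).
It fails at once if the gauge is dropped, or comes down on the plate faster than 0.3 m/s (horizontal distance between gauge and plate below 0.1 m and z of gauge in the frame of plate below 0.022 m and linear speed of gauge above 0.3 m/s).
It fails at once if the thin bar is moved by more than 20 mm (distance of thin_bar from where it was at the start of the episode above 0.02 m).
It fails at once if a jar or the refractometer is moved by more than 20 mm (distance of any of jar_left, jar_right, refracto from where it was at the start of the episode above 0.02 m).
It also fails if it takes over 54 s, if anything falls off the work surface, if the arm or the gripper's body presses on something with over 40 N, if the wrist force passes 120 N, or if a joint passes its speed limit or range.

## Robot

A 6-joint arm with a two-finger parallel gripper is mounted at the origin on the work surface; the furniture and walls round the work are solid. World frame = base frame: x ahead of the robot, y to its left, z up, the work surface at z = 0. Lengths are in mm, angles in rad, forces in N, time in s.
With the tool pointing down it reaches from about 350 to 875 mm from the base axis. Payload 4.2 kg.
Tool frame: the origin (TCP) lies on the mounting face of the last link; the fingertips stand 173 mm ahead of it and the grasp point (between the pads) lies grip_point_offset ahead of it (grip_point_offset is the distance from the TCP to the grasp point, in mm); z points along the fingers, y is the line along which they close (so a half turn about z gives the same grasp; the last joint's range is limited). The gripper opens to 85 mm and grips with 20 to 120 N. Pads are 22 mm wide; open, the fingers measure 114 mm over their backs; the gripper's body (76 mm by 85 mm) begins 54 mm behind the grasp point. The pads swing forward as they close: fully open they stand 13 mm farther back than shut.
Start: joints at [-0.876, 0.385, 0.008, 0, -1.194, -0.259], TCP at [263.847, -566.555, 404.712] pointing down, gripper open.
Joint ranges: [-3.14, 3.14], [-1.21, 2.06], [-1.07, 1.41], [-3.16, 2.05], [-2.99, -0.16], [-3.1, 3.1]. Speed limits (rad/s): [2.79, 2.79, 3.14, 3.14, 3.14, 3.14].

## Interface

Orientations are given as a unit quaternion [x, y, z, w].
In Python, from bench import read_state, get_image, job_done, recognise, place_of, grip_point_offset gives the robot as it stands. The module is installed in compiled form; this text tells all that it offers.
- The arm moves only by the tool carry_out, never from a script. Its arguments are lists of equal length, an entry for each row: "slide": the shift along the tool's x, y, z in m, a list of three; "roll": the turn about the tool's z in degrees; "claw": the finger opening in m, from 0 to 0.0854. A call has 1 to 8 rows; each row is the pose to reach, as a shift and turn from the pose commanded when the call began, along the tool's axes at that moment; what a row does not reach only later rows make up. A row lasts 1/8 s, in which the tool goes at most 62.5 mm and 10.7 degrees, less where a joint would pass 70% of its speed; a pose out of reach is approached as far as the arm can. A call with a gripper value outside its range is refused whole. The fingers move at their own pace and stop on an object; the grip force is fixed at half the most. Time passes only in rows, so rows that repeat a pose let the fingers close. It gives the time, the measured TCP pose, the force, the opening and the grip force at its end, in the units of the state.
- read_state(): the state, without advancing time (a new reading comes with each control period).
- get_image(name): name is "side" or "top" or "wrist"; returns a dict with "img" (480x640x3 uint8, red, green, blue), "z_map" (480x640 float32, mm along the optical axis (not along the pixel's ray), 0 where there is no reading), "mtx" (3x3 intrinsics, pixels), "world_from_camera" (4x4, takes a point from camera to world coordinates); the wrist camera has in their place "T_tool_cam" (4x4, takes a point from camera to tool coordinates, whose origin is the TCP and whose axes are the flange's). Camera axes: x right, y up, looking along -z (the intrinsics and any distortion apply to the point x, -y, -z); pixel columns grow to the right and rows downward; lengths in mm; the calibration is good to about 2 mm. A picture is of the moment at which its call begins: read the wrist's pose just before it.
- job_done(): hands the job in; it is judged then, once.
Trained networks look in a picture, given as the dict that the camera call returned (one of the last four; its "shot" number tells which), for a name from the list of things; names that differ only in an ending like _2 or _b are one class to them, and where a whole thing is asked for, a point or a joint stands for the part that bears it (a point fixed in the world has none). Each returns a list of dicts, best first, with "conf" (0 to 1); they miss things now and then, are a little off and sometimes report something else, mostly with a low value. They report only what shows in the picture. A call takes as long as a camera call. They do not tell look-alikes from the thing itself.
- recognise(picture, thing): "at" ([column, row] in pixels, amid what is visible of it).
- place_of(picture, thing): "at" ([column, row] in pixels: a listed point, or the origin of a listed thing).
The state is a dict: "clock": time; "joints": joint angles; "joint_vel": joint speeds; "joint_efforts": joint torques, N m; "position": TCP position; "ee_rot": TCP orientation; "contact_force": force on the tool from outside, world axes, zero at the start; "wrist_torque": the same for the moment, N m; "gripper_width": finger opening in mm; "grasp_force": force on a finger pad.
Only numpy, scipy, OpenCV 4.12 (cv2) and the standard library are available. Lean on these libraries where they do the work, as an engineer would, in place of code of your own. Each camera call takes 0.05 s, during which the arm holds its last target. There are 200 camera calls.

## Working session

There is one attempt and no reset: what is moved stays moved. The work goes in short steps, Python scripts to look and compute and a tool call to move; the robot and the scene stay as the last step left them, time stands still between calls to the robot, and variables do not carry over. Pictures are saved under pics/ and viewed, at most 10 in all, crops included, and the job is handed in when it is done.

Besides the shell and the picture viewer there is one more tool, called after "Call:" in YAML: its name, and indented under it one key for each argument. carry_out: Moves the arm, as the interface text tells. Its arguments: {"type":"object","properties":{"slide":{"type":"array"},"roll":{"type":"array"},"claw":{"type":"array"}},"required":["slide","roll","claw"]}

```bash
mkdir -p pics
cat > h.py <<'E'
import numpy as np, cv2
from scipy.spatial.transform import Rotation as R
from bench import *
def cam_T(d, st=None):
    if "world_from_camera" in d: return np.array(d["world_from_camera"])
    T=np.eye(4); T[:3,:3]=R.from_quat(st["ee_rot"]).as_matrix(); T[:3,3]=st["position"]
    return T@np.array(d["T_tool_cam"])
def cloud(d, st=None):
    K=np.array(d["mtx"]); z=d["z_map"]; v,u=np.mgrid[0:480,0:640]
    p=np.stack([(u-K[0,2])/K[0,0]*z, -(v-K[1,2])/K[1,1]*z, -z, np.ones_like(z)],-1)
    w=(p@cam_T(d,st).T)[...,:3]; w[z==0]=np.nan; return w
def save(n,img): cv2.imwrite(f"pics/{n}.png", img[...,::-1])
E
python3 - <<'E'
from h import *
st=read_state(); print(st, grip_point_offset)
for n in("top","side"):
    d=get_image(n); save(n+"0",d["img"]); w=cloud(d); np.savez(n+"0.npz",w=w,img=d["img"],K=d["mtx"],T=cam_T(d))
    print(n,{k:v for k,v in d.items() if k not in("img","z_map","shot")})
    for t in("plate","thick_bar","thin_bar","gauge","jar_left","refracto"):
        for r in recognise(d,t): 
            c,q=map(int,r["at"]); print(t,r["at"],round(r["conf"],2),w[q,c].round())
E
```

```text
{'clock': 0.0, 'joints': array([-8.76401476e-01,  3.85563956e-01,  6.61207512e-03, -4.99551328e-04,
       -1.19398785e+00, -2.58585932e-01]), 'joint_vel': array([ 0.00017779, -0.00162244, -0.00041326,  0.00113581, -0.00052182,
       -0.00137411]), 'joint_efforts': array([-3.68995006e-04, -3.92291343e+01,  1.88395143e+01,  4.18615177e+00,
       -4.74233064e-03, -1.62386158e-05]), 'position': array([ 263.77686762, -566.38161424,  403.61123192]), 'ee_rot': array([-2.16094006e-01,  9.76371947e-01,  1.05880745e-03, -2.85257225e-04]), 'contact_force': array([-0.23971435,  0.19750322,  0.25154114]), 'wrist_torque': array([ 0.00793553,  0.01381879, -0.0004504 ]), 'grasp_force': 0.0, 'gripper_width': 85.48303392589895} 154.70000000000002
top {'mtx': array([[599.79239064,   0.        , 319.55792876],
       [  0.        , 599.79239064, 232.14729769],
       [  0.        ,   0.        ,   1.        ]]), 'world_from_camera': array([[-1.20943303e-02,  9.87801232e-01, -1.55249647e-01,
         3.31658223e+02],
       [-9.99897986e-01, -1.07674056e-02,  9.38514184e-03,
        -1.02342720e+01],

[... 1011 characters left out ...]
02,  9.28840740e-01,  3.69843771e-01,
         5.56178545e+02],
       [ 0.00000000e+00,  0.00000000e+00,  0.00000000e+00,
         1.00000000e+00]])}
plate [330.9, 240.9] 0.89 [575. -69.  13.]
thick_bar [262.7, 205.4] 0.86 [562. 232.  18.]
thick_bar [247.8, 219.2] 0.43 [475. 151.  22.]
thin_bar [245.3, 217.3] 0.57 [478. 170.  21.]
thin_bar [319.3, 184.9] 0.33 [731. 209.  50.]
gauge [231.1, 234.1] 0.83 [331. -64.  87.]
gauge [290.4, 278.2] 0.8 [ 284. -378.  123.]
gauge [369.8, 260.7] 0.71 [ 498. -312.   72.]
gauge [401.3, 232.5] 0.61 [ 725. -144.   20.]
jar_left [319.9, 183.3] 0.56 [732. 210.  52.]
refracto [247.6, 218.1] 0.53 [479. 161.  21.]
refracto [399.3, 232.1] 0.45 [ 721. -142.   21.]
```

View pics/top0.png

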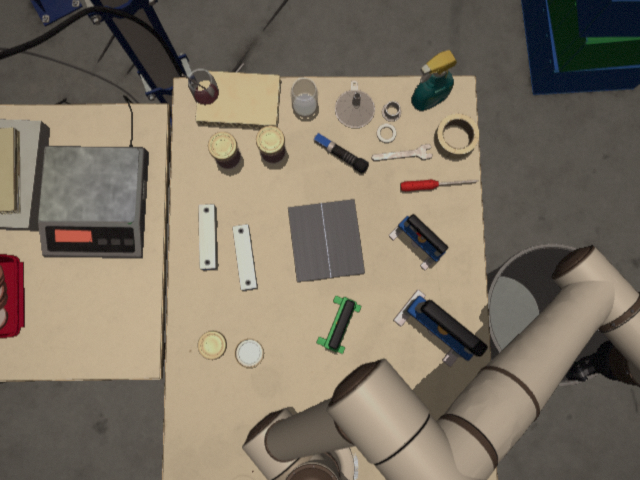

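View pics/side0.png

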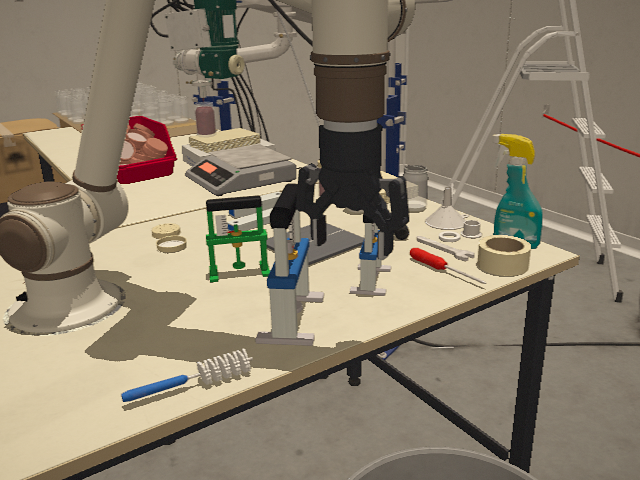

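The top view shows the plate at (326,240) with its line running near-vertically. The thick bar (z 31) is at (207,237) and the thin bar (z 21) at (245,257). The green gauge is at (341,326), the small blue gauge at (420,238) and the larger blue one at (444,328). The meant gauge is the one at (420,238).

```bash
cat > m.py <<'E'
from h import *
f=np.load("top0.npz"); w=f["w"]; img=f["img"].astype(int); K=f["K"]; T=f["T"]
def at(u,v,z): 
    d=T[:3,:3]@np.array([(u-K[0,2])/K[0,0],-(v-K[1,2])/K[1,1],-1]); return (T[:3,3]+d*(z-T[2,3])/d[2])[:2]
def rect(mask,z,name):
    n,l,s,c=cv2.connectedComponentsWithStats(mask.astype(np.uint8)); 
    i=1+np.argmax(s[1:,4]); ys,xs=np.where(l==i)
    P=np.array([at(x,y,z) for x,y in zip(xs,ys)],np.float32)
    r=cv2.minAreaRect(P); b=cv2.boxPoints(r); e=[b[1]-b[0],b[2]-b[1]]; e=max(e,key=np.linalg.norm)
    a=np.degrees(np.arctan2(e[1],e[0])); print(name,"centre",np.round(r[0],1),"size",np.round(r[1],1),"long axis deg",round((a+90)%180-90,1),"n",len(P)); return l==i
def box(m,x0,x1,y0,y1): k=np.zeros_like(m); k[y0:y1,x0:x1]=m[y0:y1,x0:x1]; return k
z=w[...,2]; s=img.sum(2)
rect(box((z>26)&(z<38),190,225,195,280),32,"thick"); rect(box((z>15)&(z<27),225,265,215,300),22,"thin")
dark=box(s<330,280,372,192,290); dark=cv2.morphologyEx(dark.astype(np.uint8),cv2.MORPH_CLOSE,np.ones((5,5)))
rect(dark,12,"plate")
L=box((s>330),300,350,206,274); ys,xs=np.where(L); P=np.array([at(x,y,12) for x,y in zip(xs,ys)],np.float32)
vx,vy,x0,y0=cv2.fitLine(P,cv2.DIST_HUBER,0,.01,.01).ravel(); print("line",len(P),np.degrees(np.arctan(vy/vx)),x0,y0,P.mean(0))
blk=box((s<110)&(z>140),385,470,205,275); rect(blk,166,"grip")
bl=box((img[...,2]>img[...,0]+40)&(z>50),385,470,205,275); rect(bl,np.nanmedian(z[bl]),"beam"); print(np.nanmedian(z[bl]),np.nanmedian(z[blk]), np.nanmax(z[205:275,385:470]))
E
python3 m.py
```

```text
thick centre [553.8 253. ] size [160.5  41.2] long axis deg 2.1 n 989
thin centre [503.2 162.1] size [160.6  40.3] long axis deg 8.2 n 973
plate centre [544.3 -39.2] size [190.6 170.3] long axis deg 6.7 n 5140
line 97 6.782044 546.5924 -38.862083 [547.3332  -38.80922]
grip centre [ 528.3 -256.8] size [108.4   8.6] long axis deg 44.3 n 157
beam centre [ 571.2 -221.4] size [16.6 34.2] long axis deg -10.6 n 51
87.58366818908667 162.84760767932562 171.73016217550457
```

```bash
cat >> h.py <<'E'
def plan(x,y,zg,yang):
    "slide (tool axes, m) and roll (deg) putting the grasp point at x,y,zg with the closing axis at yang deg"
    st=read_state(); M=R.from_quat(st["ee_rot"]).as_matrix(); p=np.array(st["position"])
    tgt=np.array([x,y,zg+grip_point_offset])
    a=np.degrees(np.arctan2(M[1,1],M[0,1])); roll=(a-yang+90)%180-90
    print("slide",(M.T@(tgt-p)/1000).round(4),"roll",round(roll,1),"| grasp now",(p+M[:,2]*grip_point_offset).round(1),"yang",round(a,1),"tilt",M[:,2].round(3),"F",np.round(st["contact_force"],1),"w",round(st["gripper_width"],1),"gf",round(st["grasp_force"],1),"t",round(st["clock"],2),"j",np.round(st["joints"],2))
E
python3 -c "
from h import *
plan(553.8,253,230,92.1)"
```

```text
slide [-0.6088  0.6206  0.02  ] roll 22.9 | grasp now [ 263.8 -566.6  250. ] yang 115.0 tilt [ 0. -0. -1.] F [ 0.5 -0.  -0.3] w 85.2 gf 0.0 t 0.7 j [-0.88  0.38  0.01 -0.   -1.19 -0.26]
```

Call:
carry_out:
  slide:
    - [-0.609,0.621,0.02]
    - [-0.609,0.621,0.02]
    - [-0.609,0.621,0.02]
    - [-0.609,0.621,0.02]
    - [-0.609,0.621,0.02]
    - [-0.609,0.621,0.02]
    - [-0.609,0.621,0.02]
    - [-0.609,0.621,0.02]
  roll: [22.9,22.9,22.9,22.9,22.9,22.9,22.9,22.9]
  claw: [0.06,0.06,0.06,0.06,0.06,0.06,0.06,0.06]

```text
clock: 1.7
position: [429.0, -98.7, 394.0]
ee_rot: [-0.018, 1.0, 0.0, 0.001]
contact_force: [0.6, -1.0, 0.7]
gripper_width: 59.7
grasp_force: 0.0
```

```bash
python3 -c "
from h import *
plan(553.8,253,230,92.1)"
```

```text
slide [-0.1375  0.3469  0.0095] roll -0.0 | grasp now [429.3 -98.7 239.3] yang 92.1 tilt [ 0.002  0.    -1.   ] F [ 0.6 -1.   0.7] w 59.7 gf 0.0 t 1.7 j [ 0.15  0.07 -0.44  0.   -1.06 -1.68]
```

Call:
carry_out:
  slide:
    - [-0.137,0.347,0.01]
    - [-0.137,0.347,0.01]
    - [-0.137,0.347,0.01]
    - [-0.137,0.347,0.01]
    - [-0.137,0.347,0.01]
    - [-0.137,0.347,0.01]
    - [-0.137,0.347,0.01]
    - [-0.137,0.347,0.01]
  roll: [0,0,0,0,0,0,0,0]
  claw: [0.06,0.06,0.06,0.06,0.06,0.06,0.06,0.06]

```text
clock: 2.7
position: [553.0, 251.1, 383.0]
ee_rot: [-0.018, 1.0, -0.0, -0.0]
contact_force: [0.3, -0.9, 0.7]
gripper_width: 60.1
grasp_force: 0.0
```

```bash
cat > wb.py <<'E'
from h import *
st=read_state(); d=get_image("wrist"); save("w1",d["img"]); w=cloud(d,st); z=w[...,2]
for lo,hi,zz in((25,40,32),(15,25,22)):
    m=((z>lo)&(z<hi)).astype(np.uint8); n,l,s,c=cv2.connectedComponentsWithStats(m)
    for i in np.argsort(-s[1:,4])[:2]+1:
        P=w[l==i][:,:2].astype(np.float32); r=cv2.minAreaRect(P); b=cv2.boxPoints(r); e=max([b[1]-b[0],b[2]-b[1]],key=np.linalg.norm)
        print(zz,np.round(r[0],1),np.round(r[1],1),round((np.degrees(np.arctan2(e[1],e[0]))+90)%180-90,1),s[i,4],np.median(z[l==i]), s[i,:4])
plan(553.8,253,230,92.1)
E
python3 wb.py
```

```text
32 [554.4 252.8] [159.1  40.1] 2.0 10243 32.25519131749877 [295 103  56 200]
32 [607.4 450.1] [ 83.3 200.1] -2.0 5991 32.91647145806627 [486 156 154 231]
22 [503.9 161.5] [160.   40.6] 8.1 11579 22.22989391153817 [157  20  92 220]
22 [590.9 418. ] [ 77.9 222.2] -24.5 2017 20.516006334889823 [482 150 158 227]
slide [-0.001   0.0025 -0.0013] roll -0.1 | grasp now [552.8 250.4 228.7] yang 92.0 tilt [-0. -0. -1.] F [ 0.4  0.3 -0.5] w 59.9 gf 0.0 t 2.75 j [ 0.69  0.37 -0.07 -0.   -1.13 -2.23]
```

Call:
carry_out:
  slide:
    - [-0.0015,0.0025,0.06]
    - [-0.0015,0.0025,0.12]
    - [-0.0015,0.0025,0.165]
    - [-0.0015,0.0025,0.19]
    - [-0.0015,0.0025,0.204]
    - [-0.0015,0.0025,0.204]
    - [-0.0015,0.0025,0.204]
    - [-0.0015,0.0025,0.204]
  roll: [0,0,0,0,0,0,0,0]
  claw: [0.06,0.06,0.06,0.06,0.06,0.06,0.06,0.03]

```text
clock: 3.75
position: [554.9, 253.8, 180.9]
ee_rot: [-0.018, 1.0, 0.001, 0.001]
contact_force: [0.6, 0.9, 0.7]
gripper_width: 42.9
grasp_force: 0.0
```

Call:
carry_out:
  slide:
    - [0,0,0]
    - [0,0,0]
    - [0,0,0]
    - [0,0,0]
    - [0,0,-0.02]
    - [0,0,-0.06]
    - [0,0,-0.09]
    - [0,0,-0.1]
  roll: [0,0,0,0,0,0,0,0]
  claw: [0.03,0.03,0.03,0.03,0.03,0.03,0.03,0.03]

```text
clock: 4.75
position: [554.4, 253.7, 280.4]
ee_rot: [-0.018, 1.0, 0.001, 0.001]
contact_force: [0.1, 1.1, -5.3]
gripper_width: 38.7
grasp_force: 62.7
```

```bash
python3 -c "
from h import *
plan(544.5,-39,120,96.7)
st=read_state(); d=get_image('wrist'); save('w2',d['img']); w=cloud(d,st); z=w[...,2]
"
```

```text
slide [ 0.0204 -0.2921  0.0052] roll -4.6 | grasp now [554.6 253.9 125.7] yang 92.1 tilt [ 0.001  0.002 -1.   ] F [ 0.1  1.1 -5.3] w 38.7 gf 62.7 t 4.75 j [ 0.69  0.47 -0.19 -0.   -0.91 -2.23]
```

Call:
carry_out:
  slide:
    - [0.004,-0.045,0]
    - [0.008,-0.1,0]
    - [0.012,-0.155,0.005]
    - [0.016,-0.21,0.005]
    - [0.0185,-0.255,0.005]
    - [0.0204,-0.285,0.005]
    - [0.0204,-0.292,0.005]
    - [0.0204,-0.292,0.005]
  roll: [0,-1,-2,-3,-4,-4.6,-4.6,-4.6]
  claw: [0.03,0.03,0.03,0.03,0.03,0.03,0.03,0.03]

```text
clock: 5.8
position: [544.4, -39.1, 273.1]
ee_rot: [-0.058, 0.998, 0.0, -0.001]
contact_force: [0.0, -0.5, -4.6]
gripper_width: 38.7
grasp_force: 62.8
```

```bash
cat > wp.py <<'E'
from h import *
st=read_state(); d=get_image("wrist"); save("w3",d["img"]); w=cloud(d,st); z=w[...,2]; s=d["img"].astype(int).sum(2)
m=((z>8)&(z<17)).astype(np.uint8); P=w[m>0][:,:2].astype(np.float32); P=P[(abs(P[:,0]-545)<115)&(abs(P[:,1]+39)<110)]
print(cv2.minAreaRect(P),len(P))
plan(544.5,-39,120,96.7)
E
python3 wp.py
```

```text
((541.5101928710938, -40.837379455566406), (183.3153533935547, 170.60606384277344), 6.702591419219971) 47796
slide [ 0.0001 -0.0005 -0.0012] roll -0.0 | grasp now [544.3 -38.5 118.8] yang 96.7 tilt [-0.002  0.    -1.   ] F [-1.  -0.2 -4.7] w 39.1 gf 62.8 t 5.85 j [ 0.23  0.39 -0.36 -0.   -0.83 -1.68]
```

View pics/w3.png

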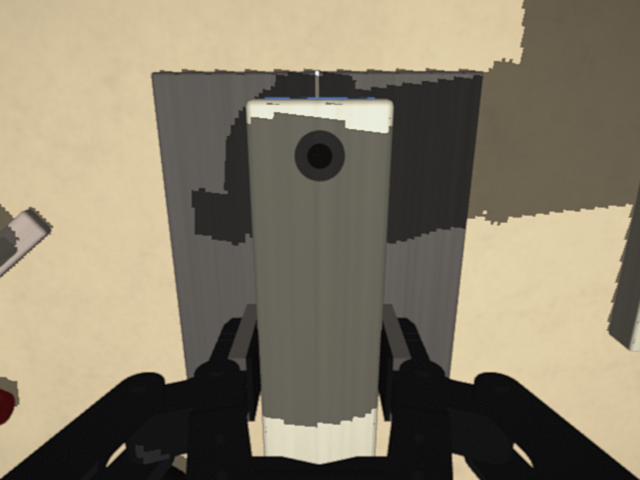

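The bar hangs in the gripper centred on the plate line (line end at (318,75), bar centre at column 320). I'll lower it now.

Call:
carry_out:
  slide:
    - [0,-0.0007,0.025]
    - [0,-0.0007,0.05]
    - [0,-0.0007,0.065]
    - [0,-0.0007,0.073]
    - [0,-0.0007,0.077]
    - [0,-0.0007,0.079]
    - [0,-0.0007,0.08]
    - [0,-0.0007,0.08]
  roll: [0,0,0,0,0,0,0,0]
  claw: [0.03,0.03,0.03,0.03,0.03,0.03,0.03,0.03]

```text
clock: 6.85
position: [544.9, -39.7, 194.8]
ee_rot: [-0.058, 0.998, 0.0, 0.0]
contact_force: [0.1, 1.0, -4.6]
gripper_width: 39.4
grasp_force: 62.7
```

```bash
python3 -c "
from h import *
st=read_state(); d=get_image('wrist'); w=cloud(d,st); print(np.nanmedian(w[200:400,290:350,2]))
plan(544.5,-39,120,96.7)
"
```

```text
45.98055653241014
slide [ 0.0003  0.0007 -0.08  ] roll -0.0 | grasp now [545.  -39.6  40. ] yang 96.7 tilt [ 0.001  0.    -1.   ] F [-0.1  0.2 -5.2] w 38.5 gf 62.7 t 6.9 j [ 0.22  0.5  -0.43  0.   -0.64 -1.68]
```

Not yet in contact; about 1–2 mm more, then open only to 62 mm and rise.

Call:
carry_out:
  slide:
    - [0,0,0.0008]
    - [0,0,0.0016]
    - [0,0,0.0022]
    - [0,0,0.0022]
  roll: [0,0,0,0]
  claw: [0.03,0.03,0.03,0.03]

```text
clock: 7.4
position: [544.8, -39.6, 193.0]
ee_rot: [-0.058, 0.998, -0.0, 0.0]
contact_force: [-3.6, 0.0, 5.6]
gripper_width: 38.8
grasp_force: 64.0
```

Call:
carry_out:
  slide:
    - [0,0,0]
    - [0,0,0]
    - [0,0,0]
    - [0,0,-0.03]
    - [0,0,-0.09]
    - [0,0,-0.15]
    - [0,0,-0.21]
    - [0,0,-0.23]
  roll: [0,0,0,0,0,0,0,0]
  claw: [0.07,0.07,0.07,0.07,0.07,0.07,0.07,0.07]

```text
clock: 8.4
position: [545.1, -39.7, 427.1]
ee_rot: [-0.058, 0.998, 0.0, 0.004]
contact_force: [0.1, 0.2, -0.3]
gripper_width: 70.0
grasp_force: 0.0
```

```bash
cat > wq.py <<'E'
from h import *
def fit(P):
    r=cv2.minAreaRect(P.astype(np.float32)); b=cv2.boxPoints(r); e=max([b[1]-b[0],b[2]-b[1]],key=np.linalg.norm)
    return np.round(r[0],1),np.round(r[1],1),round((np.degrees(np.arctan2(e[1],e[0]))+90)%180-90,1)
st=read_state(); d=get_image("wrist"); save("w4",d["img"]); w=cloud(d,st); z=w[...,2]
ok=(abs(w[...,0]-545)<120)&(abs(w[...,1]+39)<110)
for n,lo,hi in(("bar",38,50),("plate",8,17)):
    m=ok&(z>lo)&(z<hi); print(n,*fit(w[m][:,:2]),np.median(z[m]))
d=get_image("top"); w=cloud(d); z=w[...,2]; np.savez("top1.npz",w=w,img=d["img"],K=d["mtx"],T=cam_T(d)); save("top1",d["img"])
g=(abs(w[...,0]-538)<80)&(abs(w[...,1]+259)<80)
m=g&(z>150)&(z<180); P=w[m]; print("grip",*fit(P[:,:2]),np.median(P[:,2]),m.sum(), P.mean(0))
for t in("gauge","foot_face"):
    for r in place_of(d,t): print(t,r)
plan(528,-257,240,134)
E
python3 wq.py
```

```text
bar [543.7 -40. ] [158.9  40.1] 6.6 44.26659013630581
plate [544.4 -40.4] [189.  170.6] 6.7 12.291102973358306
grip [ 534.9 -264.8] [110.5  23.5] 44.9 164.8682843050874 524 [ 533.81932869 -263.93932379  164.34472762]
gauge {'at': [411.9, 244.9], 'conf': 0.97}
gauge {'at': [339.2, 324.9], 'conf': 0.84}
gauge {'at': [430.7, 327.1], 'conf': 0.76}
foot_face {'at': [412.9, 243.4], 'conf': 0.38}
foot_face {'at': [272.6, 150.8], 'conf': 0.23}
slide [ 0.0415 -0.214   0.0265] roll -37.3 | grasp now [544.3 -39.6 266.6] yang 96.7 tilt [-0.001  0.    -1.   ] F [ 0.3 -0.1 -0.1] w 70.0 gf 0.0 t 8.6 j [ 0.22  0.24 -0.16 -0.   -1.17 -1.68]
```

```bash
python3 -c "
from h import *
plan(534.9,-264.8,255,134.9)"
```

```text
slide [ 0.0355 -0.2226  0.0115] roll -38.2 | grasp now [544.3 -39.6 266.6] yang 96.7 tilt [-0.001  0.    -1.   ] F [ 0.3 -0.1 -0.1] w 70.0 gf 0.0 t 8.6 j [ 0.22  0.24 -0.16 -0.   -1.17 -1.68]
```

Call:
carry_out:
  slide:
    - [0.009,-0.055,0.002]
    - [0.018,-0.11,0.005]
    - [0.027,-0.17,0.008]
    - [0.035,-0.215,0.011]
    - [0.0355,-0.2226,0.0115]
    - [0.0355,-0.2226,0.0115]
    - [0.0355,-0.2226,0.0115]
  roll: [-10,-20,-30,-38.2,-38.2,-38.2,-38.2]
  claw: [0.07,0.07,0.07,0.07,0.07,0.07,0.07]

```text
clock: 9.48
position: [535.6, -263.8, 410.1]
ee_rot: [-0.382, 0.924, 0.0, -0.0]
contact_force: [-0.4, 0.5, 0.3]
gripper_width: 70.2
grasp_force: 0.0
```

Run:
```python
from h import *
def fit(P):
    r=cv2.minAreaRect(P.astype(np.float32)); b=cv2.boxPoints(r); e=max([b[1]-b[0],b[2]-b[1]],key=np.linalg.norm)
    return np.round(r[0],1),np.round(r[1],1),round((np.degrees(np.arctan2(e[1],e[0]))+90)%180-90,1)
st=read_state(); d=get_image("wrist"); save("w5",d["img"]); w=cloud(d,st); z=w[...,2]
g=(abs(w[...,0]-535)<100)&(abs(w[...,1]+265)<100)
m=g&(z>155)&(z<172); print("grip",*fit(w[m][:,:2]),np.median(z[m]))
m=g&(z>3)&(z<13); print("pads",*fit(w[m][:,:2]),m.sum())
plan(534.9,-264.8,155,134.9)
```

```text
grip [ 534.9 -267.2] [110.9  22. ] 44.8 165.86019968161008
pads [ 526.3 -270.1] [153.9 165.8] -87.8 1464
slide [ 0.0013 -0.0004  0.1007] roll 0.0 | grasp now [ 535.6 -263.6  255.7] yang 134.9 tilt [-0.  0. -1.] F [0.9 0.7 0.7] w 70.2 gf 0.0 t 9.53 j [-0.19  0.33 -0.05 -0.   -1.18 -0.6 ]
```

View pics/w5.png

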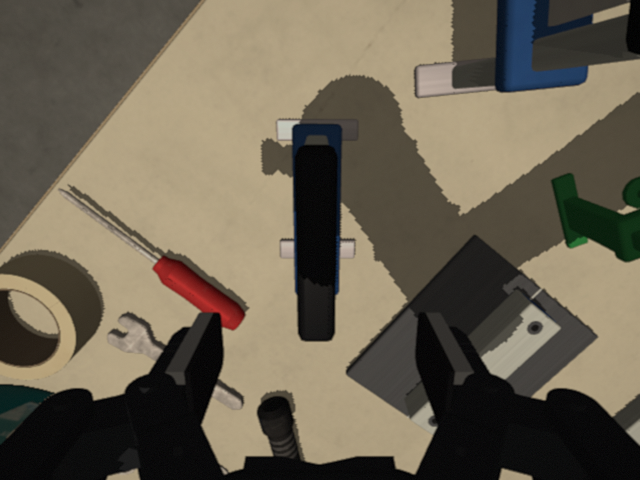

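Call:
carry_out:
  slide:
    - [0.0025,-0.0016,0.04]
    - [0.0025,-0.0016,0.075]
    - [0.0025,-0.0016,0.095]
    - [0.0025,-0.0016,0.102]
    - [0.0025,-0.0016,0.102]
    - [0.0025,-0.0016,0.102]
  roll: [0,0,0,0,0,0]
  claw: [0.07,0.07,0.07,0.07,0.07,0.07]

```text
clock: 10.28
position: [535.2, -267.6, 310.0]
ee_rot: [-0.382, 0.924, -0.001, 0.001]
contact_force: [0.6, 0.1, 0.5]
gripper_width: 69.8
grasp_force: 0.0
```

Call:
carry_out:
  slide:
    - [0,0,0]
    - [0,0,0]
    - [0,0,0]
    - [0,0,0]
    - [0,0,0]
    - [0,0,0]
    - [0,0,-0.005]
    - [0,0,-0.015]
  roll: [0,0,0,0,0,0,0,0]
  claw: [0.01,0.01,0.01,0.01,0.01,0.01,0.01,0.01]

```text
clock: 11.28
position: [534.1, -267.5, 321.6]
ee_rot: [-0.381, 0.924, 0.002, -0.002]
contact_force: [-0.1, 0.6, -6.9]
gripper_width: 21.0
grasp_force: 59.0
```

Run:
```python
from h import *
plan(535,-266,155+90,134.9)
d=get_image('side'); save('side2',d['img'][150:350,270:470].repeat(3,0).repeat(3,1))
```

```text
slide [-0.0016  0.0008 -0.0781] roll -0.1 | grasp now [ 533.3 -267.2  166.9] yang 134.8 tilt [-0.005  0.002 -1.   ] F [-0.1  0.6 -6.9] w 21.0 gf 59.0 t 11.28 j [-0.19  0.41 -0.18 -0.   -0.99 -0.59]
```

View pics/side2.png

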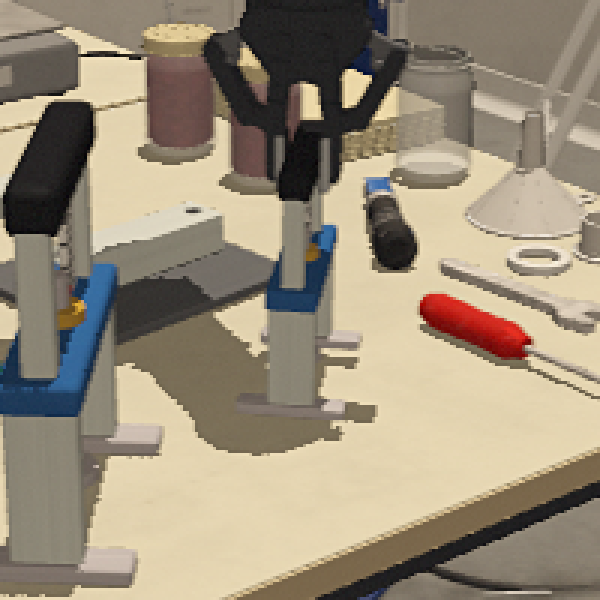

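The gauge hangs upright in the fingers (grip bar at (305,165) in the crop), its pads just off the table. I'll lift it and carry it over.

Call:
carry_out:
  slide:
    - [0,0,-0.02]
    - [0,0,-0.05]
    - [0,0,-0.075]
    - [0,0,-0.083]
    - [0,0,-0.083]
  roll: [0,0,0,0,0]
  claw: [0.01,0.01,0.01,0.01,0.01]

```text
clock: 11.95
position: [534.6, -267.6, 406.2]
ee_rot: [-0.381, 0.924, 0.0, 0.0]
contact_force: [-0.1, 0.2, -7.2]
gripper_width: 21.1
grasp_force: 59.7
```

```bash
python3 -c "
from h import *
plan(543.7,-40,250,186.65)"
```

```text
slide [-0.167   0.1549  0.0017] roll -51.8 | grasp now [ 534.5 -267.5  251.5] yang 134.9 tilt [-0.     0.001 -1.   ] F [-0.1  0.2 -7.2] w 21.1 gf 59.7 t 11.95 j [-0.19  0.34 -0.06 -0.   -1.17 -0.59]
```

Call:
carry_out:
  slide:
    - [-0.018,0.017,0]
    - [-0.045,0.042,0]
    - [-0.075,0.07,0]
    - [-0.105,0.098,0]
    - [-0.13,0.12,0]
    - [-0.15,0.139,0]
    - [-0.162,0.15,0]
    - [-0.167,0.155,0]
  roll: [-5,-12,-20,-28,-36,-44,-49,-51.8]
  claw: [0.01,0.01,0.01,0.01,0.01,0.01,0.01,0.01]

```text
clock: 12.95
position: [543.5, -39.2, 405.1]
ee_rot: [0.748, -0.664, -0.001, 0.001]
contact_force: [-0.6, -0.4, -7.1]
gripper_width: 21.3
grasp_force: 59.7
```

Call:
carry_out:
  slide:
    - [0,0,0]
    - [0,0,0]
  roll: [0,0]
  claw: [0.01,0.01]

```text
clock: 13.2
position: [543.7, -40.6, 406.3]
ee_rot: [0.747, -0.665, -0.0, 0.0]
contact_force: [-0.2, 0.7, -5.9]
gripper_width: 21.4
grasp_force: 59.8
```

Run:
```python
from h import *
plan(543.7,-40,250,186.65)
st=read_state(); d=get_image('wrist'); save('w6',d['img']); w=cloud(d,st); np.savez("w6.npz",w=w,img=d["img"])
d=get_image('side'); save('side3',d['img'])
for t in("foot_face","gauge"): print(t,place_of(d,t))
cv2.imwrite("pics/both.png",np.hstack([cv2.imread("pics/w6.png")[:, 120:520],cv2.imread("pics/side3.png")[:400,180:580].copy() if 0 else cv2.resize(cv2.imread("pics/side3.png")[100:340,230:430],(400,480))]))
```

```text
slide [-0.0006 -0.0001  0.0016] roll -0.1 | grasp now [543.5 -40.7 251.6] yang -173.4 tilt [-0.001 -0.    -1.   ] F [-0.2  0.7 -5.9] w 21.4 gf 59.8 t 13.2 j [ 0.22  0.25 -0.19  0.   -1.14 -0.11]
foot_face [{'at': [239.7, 264.8], 'conf': 0.59}, {'at': [311.2, 195.1], 'conf': 0.49}]
gauge [{'at': [238.1, 270.6], 'conf': 0.93}, {'at': [315.2, 205.3], 'conf': 0.92}]
```

View pics/both.png

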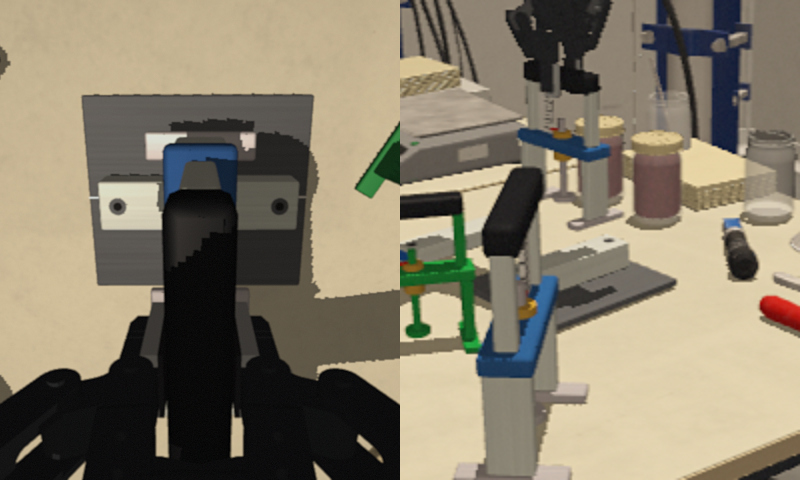

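Run:
```python
from h import *
f=np.load("w6.npz"); w=f["w"]; img=f["img"].astype(int)
a=np.radians(6.65); dx=w[...,0]-543.7; dy=w[...,1]+40; X=dx*np.cos(a)+dy*np.sin(a); Y=-dx*np.sin(a)+dy*np.cos(a); Z=w[...,2]
sat=img.max(2)-img.min(2)
g=(abs(X)<60)&(abs(Y)<90)
h,e=np.histogram(Z[g&(Z>60)],bins=np.arange(60,290,5)); print([(int(b),int(n)) for n,b in zip(h,e) if n>20])
def q(n,m): 
    if m.sum()>20: print(n,m.sum(),"X",np.percentile(X[m],[1,50,99]).round(1),"Y",np.percentile(Y[m],[1,50,99]).round(1),"Z",np.median(Z[m]).round(1))
q("pad far",g&(Z>88)&(Z<112)&(Y<0)); q("pad near",g&(Z>88)&(Z<112)&(Y>0))
q("beam",g&(img[...,2]>img[...,0]+40)&(Z>140))
q("grip",g&(Z>256)&(Z<268)&(img.sum(2)<200)&(abs(X)<14))
d=get_image("side"); w=cloud(d); img=d["img"].astype(int)
dx=w[...,0]-543.7; dy=w[...,1]+40; X=dx*np.cos(a)+dy*np.sin(a); Y=-dx*np.sin(a)+dy*np.cos(a); Z=w[...,2]
g=(abs(X)<60)&(abs(Y)<90)
q("s pad right",g&(Z>93)&(Z<106)&(Y<0)); q("s pad left",g&(Z>93)&(Z<106)&(Y>0)); q("s grip",g&(Z>240)&(Z<268)&(img.sum(2)<150));q("s beam",g&(img[...,2]>img[...,0]+40)&(Z>140)&(Z<220))
for lo in (115,135): q("s legs",g&(Z>lo)&(Z<lo+20)&(abs(Y)>30))
```

```text
[(95, 73), (100, 729), (105, 1329), (115, 29), (120, 47), (125, 49), (130, 42), (135, 32), (140, 25), (175, 71), (180, 1051), (185, 1533), (190, 56), (195, 53), (200, 56), (205, 68), (210, 70), (215, 82), (220, 83), (225, 96), (230, 97), (235, 232), (240, 533), (245, 638), (250, 778), (255, 1686), (260, 18094), (265, 778), (270, 1318), (275, 2006), (280, 2872)]
pad far 1735 X [-35.4  -0.9  33.3] Y [-62.8 -58.3 -45.2] Z 105.3
pad near 397 X [-35.4 -26.   34. ] Y [44.8 48.5 57.3] Z 105.1
beam 1692 X [-16.1   7.8  15.9] Y [-62.6 -57.7 -39.6] Z 185.2
grip 18887 X [-11.2  -0.2  11.2] Y [-55.4 -17.3  32.8] Z 263.1
s pad right 133 X [-33.7  -6.1  35.2] Y [-67.1 -62.1 -47.2] Z 103.2
s pad left 28 X [ 8.3 17.2 35.6] Y [39.5 46.4 58.8] Z 104.2
s grip 387 X [-22.8  -6.8  22.9] Y [-58.6 -15.2  49.5] Z 256.0
s beam 321 X [-17.2 -11.9  16.1] Y [-66.4 -22.1  56.8] Z 181.3
s legs 136 X [-14.6   0.1  19.1] Y [-64.9 -59.5  50.3] Z 125.3
s legs 196 X [-15.   -0.3  17.1] Y [-66.  -55.5  56.6] Z 146.0
```

Gauge is centred and square within about 1 mm, with its base at about 97 mm. I'll lower it.

Call:
carry_out:
  slide:
    - [0,0,0.012]
    - [0,0,0.03]
    - [0,0,0.048]
    - [0,0,0.062]
    - [0,0,0.071]
    - [0,0,0.076]
    - [0,0,0.078]
    - [0,0,0.078]
  roll: [0,0,0,0,0,0,0,0]
  claw: [0.01,0.01,0.01,0.01,0.01,0.01,0.01,0.01]

```text
clock: 14.45
position: [543.8, -40.1, 329.1]
ee_rot: [0.747, -0.665, 0.0, -0.0]
contact_force: [-0.8, -0.2, -5.3]
gripper_width: 20.9
grasp_force: 60.0
```

```bash
cat > wz.py <<'E'
from h import *
plan(543.7,-40,166,186.65)
st=read_state(); d=get_image('wrist'); w=cloud(d,st); img=d["img"].astype(int)
a=np.radians(6.65); dx=w[...,0]-543.7; dy=w[...,1]+40; X=dx*np.cos(a)+dy*np.sin(a); Y=-dx*np.sin(a)+dy*np.cos(a); Z=w[...,2]
g=(abs(X)<60)&(abs(Y)<90)
m=g&(abs(X)<14)&(img.sum(2)<200)&(Z>165)&(Z<190); print("grip top",np.median(Z[m]))
m=g&(abs(X)<40)&(abs(X)>18)&(Y<-46)&(Y>-62); print("pad top",np.median(Z[m]),"plate",np.median(Z[(abs(X)<85)&(abs(X)>45)&(Y<-30)&(Y>-75)]),"bar",np.median(Z[(abs(X)<75)&(abs(X)>50)&(abs(Y)<15)]))
E
python3 wz.py
```

```text
slide [-0.0001  0.0001  0.0084] roll 0.0 | grasp now [543.9 -40.1 174.4] yang -173.3 tilt [ 0.001 -0.    -1.   ] F [-0.8 -0.2 -5.3] w 20.9 gf 60.0 t 14.45 j [ 0.22  0.32 -0.3   0.   -0.95 -0.11]
grip top 185.92550562174176
pad top 28.059187487140576 plate 12.318304580138772 bar 45.20499962916692
```

Call:
carry_out:
  slide:
    - [0,0,0.001]
    - [0,0,0.002]
    - [0,0,0.003]
    - [0,0,0.004]
    - [0,0,0.005]
    - [0,0,0.0055]
    - [0,0,0.006]
    - [0,0,0.006]
  roll: [0,0,0,0,0,0,0,0]
  claw: [0.01,0.01,0.01,0.01,0.01,0.01,0.01,0.01]

```text
clock: 15.5
position: [543.9, -40.1, 322.8]
ee_rot: [0.747, -0.665, 0.0, -0.0]
contact_force: [-0.1, -1.0, -5.1]
gripper_width: 20.8
grasp_force: 60.0
```

```bash
python3 wz.py
```

```text
slide [-0.0001  0.0002  0.0021] roll 0.0 | grasp now [544.  -40.  168.1] yang -173.3 tilt [ 0.001  0.    -1.   ] F [-0.1 -1.  -5.1] w 20.8 gf 60.0 t 15.5 j [ 0.22  0.33 -0.31  0.   -0.94 -0.11]
grip top 179.69016987717202
pad top 21.71271183827946 plate 12.344637897439043 bar 45.20594850528323
```

Call:
carry_out:
  slide:
    - [0,0,0.0004]
    - [0,0,0.0008]
    - [0,0,0.0012]
    - [0,0,0.0015]
    - [0,0,0.0015]
  roll: [0,0,0,0,0]
  claw: [0.01,0.01,0.01,0.01,0.01]

```text
clock: 16.18
position: [543.8, -40.0, 321.2]
ee_rot: [0.747, -0.665, 0.0, -0.0]
contact_force: [1.2, 0.1, -5.0]
gripper_width: 21.0
grasp_force: 60.0
```

```bash
python3 wz.py
```

```text
slide [-0.0001  0.0001  0.0005] roll 0.0 | grasp now [543.9 -40.  166.5] yang -173.3 tilt [ 0.  0. -1.] F [ 1.2  0.1 -5. ] w 21.0 gf 60.0 t 16.18 j [ 0.22  0.33 -0.31 -0.   -0.94 -0.11]
grip top 178.107977847568
pad top 20.050620464271105 plate 12.300527297643555 bar 45.13520978412555
```

Call:
carry_out:
  slide:
    - [0,0,0.0003]
    - [0,0,0.0006]
    - [0,0,0.0009]
    - [0,0,0.0009]
  roll: [0,0,0,0]
  claw: [0.01,0.01,0.01,0.01]

```text
clock: 16.73
position: [543.8, -40.1, 321.1]
ee_rot: [0.747, -0.665, 0.0, -0.0]
contact_force: [-1.9, -0.6, 3.3]
gripper_width: 21.2
grasp_force: 61.1
```

Contact made (force went from −5 to +3 N). I'll release and rise.

Call:
carry_out:
  slide:
    - [0,0,0]
    - [0,0,0]
    - [0,0,0]
    - [0,0,0]
    - [0,0,-0.01]
    - [0,0,-0.04]
    - [0,0,-0.08]
    - [0,0,-0.12]
  roll: [0,0,0,0,0,0,0,0]
  claw: [0.025,0.035,0.05,0.065,0.07,0.07,0.07,0.07]

```text
clock: 17.73
position: [543.6, -40.1, 442.3]
ee_rot: [0.747, -0.665, 0.0, -0.0]
contact_force: [-0.7, 0.1, -0.2]
gripper_width: 70.1
grasp_force: 0.0
```

Call:
carry_out:
  slide:
    - [0,0,-0.02]
    - [0,0,-0.04]
    - [0,0,-0.04]
  roll: [0,0,0]
  claw: [0.07,0.07,0.07]

```text
clock: 18.1
position: [543.7, -40.1, 482.6]
ee_rot: [0.747, -0.665, 0.002, -0.002]
contact_force: [-0.2, -0.2, -0.4]
gripper_width: 70.3
grasp_force: 0.0
```

Run:
```python
from h import *
plan(543.7,-40,300,186.65)
st=read_state(); d=get_image('wrist'); save('w7',d['img']); s=get_image('side'); save('side4',s['img'])
cv2.imwrite("pics/both2.png",np.hstack([cv2.imread("pics/w7.png")[:, 120:520],cv2.resize(cv2.imread("pics/side4.png")[120:260,270:387],(400,480))]))
a=np.radians(6.65)
def q(n,m): 
    if m.sum()>20: print(n,m.sum(),"X",np.percentile(X[m],[1,50,99]).round(1),"Y",np.percentile(Y[m],[1,50,99]).round(1),"Z",np.median(Z[m]).round(1))
w=cloud(d,st); img=d["img"].astype(int); dx=w[...,0]-543.7; dy=w[...,1]+40; X=dx*np.cos(a)+dy*np.sin(a); Y=-dx*np.sin(a)+dy*np.cos(a); Z=w[...,2]
g=(abs(X)<60)&(abs(Y)<90)
q("pad far",g&(Z>17)&(Z<25)&(Y<0)); q("pad near",g&(Z>17)&(Z<25)&(Y>0)); q("grip",g&(Z>170)&(Z<190)); q("bar",(abs(X)<100)&(abs(Y)<30)&(Z>40)&(Z<48))
m=g&(Z>174)&(Z<182); P=w[m]; P=P[(abs(P[:,2]-np.median(P[:,2]))<2)]; c=np.linalg.lstsq(np.c_[P[:,:2]-P[:,:2].mean(0),np.ones(len(P))],P[:,2],rcond=None)[0]; print("top slope",c)
```

```text
slide [-0.0001  0.0001  0.0279] roll 0.0 | grasp now [544.4 -40.1 327.9] yang -173.3 tilt [ 0.005  0.001 -1.   ] F [-0.2 -0.2 -0.4] w 70.3 gf 0.0 t 18.1 j [ 0.22  0.2  -0.06  0.   -1.31 -0.11]
pad far 803 X [-51.    0.4  53.4] Y [-61.7 -54.1 -19.9] Z 20.3
pad near 417 X [-35.   20.5  33.7] Y [45.9 53.7 62.7] Z 20.3
grip 5002 X [-11.   -0.3  10.4] Y [-54.1  -5.2  53.3] Z 177.9
bar 5038 X [-78.3  19.7  78.4] Y [-20.1  -1.   19.2] Z 44.3
top slope [2.35861495e-03 1.38767861e-03 1.77980751e+02]
```

View pics/both2.png

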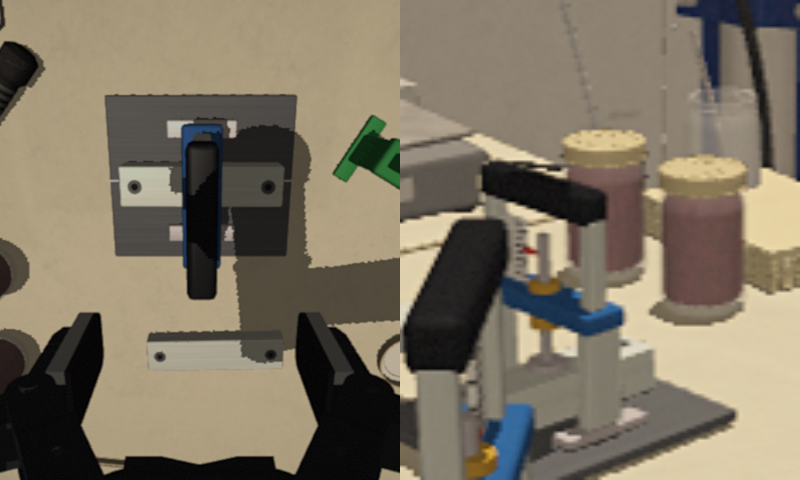

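The gauge stands square and centred across the bar, with both pads on the plate at (200,128) and (200,233). The foot rests on the bar and the pointer is raised; the gripper is clear.

```bash
python3 -c "
from bench import *
print(job_done())"
```

```text
the job is handed in; nothing more can be done
None
```

The thick bar lies flat on the plate along its line, and the small blue gauge stands squarely astride its middle with its foot on the bar. Both were centred to about 1 mm by the wrist camera; I did not read the gauge scale, and the job is handed in with no verdict returned.

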